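Tip the medicine carton into the check frame and record it

ROBOT

A 6-joint arm with a two-finger parallel gripper is mounted at the origin on the work surface. World frame = base frame: x ahead of the robot, y to its left, z up, the work surface at z = 0. Lengths are in m, angles in degrees, forces in N, time in s.
With the tool pointing down it reaches from about 0.325 to 0.85 m from the base axis. Payload 15.5 kg.
Tool frame: the origin (TCP) lies midway between the tips of the shut fingers; the grasp point (between the pads) lies 19 mm behind it; z points along the fingers, y is the line along which they close (so a half turn about z gives the same grasp; the last joint's range is limited). The gripper opens to 91 mm and grips with 3 to 60 N. Pads are 32 mm wide; open, the fingers measure 118 mm over their backs; the gripper's body (76 mm by 178 mm) begins 60 mm behind the grasp point.
Start: joints at [59.272, 28.281, 77.091, -0, 74.628, -5.472], TCP at [0.267, 0.565, 0.214] pointing down, gripper open.
Joint ranges: [-166.48, 166.48], [-47.26, 123.95], [12.59, 153.08], [-70.14, 250.14], [6.76, 159.57], [-176.63, 176.63]. Speed limits (degrees/s): [108.29, 108.29, 147.25, 172.46, 172.46, 172.46].

INTERFACE

Orientations are given as a 3x3 rotation matrix whose columns are the frame's x, y, z axes.
In Python, from bench import ctrl gives the robot as it stands. The module is installed in compiled form; this text tells all that it offers. Calls block until the motion is done:
- ctrl.goto(position, orientation): joint-space move of the TCP to a pose.
- ctrl.move_l(position, vel=0.15, ori=None, contact_N=None): straight line of the TCP; ori=None keeps the orientation; vel is the mean speed in m/s. With contact_N (N) it stops when the force on the tool has changed by that much, and returns True; else False.
- ctrl.movej(angles): joint-space move.
- ctrl.command_gripper(opening): opening from 0.0 (shut) to 1.0 (fully open); the grip force is fixed at half the most; returns when the fingers have stopped.
- ctrl.sleep(seconds).
- ctrl.ik(position, orientation): joint angles nearest the present ones, or None.
- ctrl.read_camera(name): name is "scene" or "top" or "wrist"; returns the picture (420x560x3 uint8, blue, green, red); there is no depth.
- ctrl.camera_params(name): a dict with "fx", "fy", "cx", "cy" (pixels), "D" ([k1, k2, p1, p2, k3] as OpenCV has them; the pictures are not rectified), "pose" (4x4, takes a point from camera to world coordinates); the wrist camera has in their place "T_tool_cam" (4x4, takes a point from camera to tool coordinates, whose origin is the TCP and whose axes are the flange's). Camera axes: x right, y up, looking along -z (the intrinsics and any distortion apply to the point x, -y, -z); pixel columns grow to the right and rows downward; lengths in m; the calibration is good to about 2 mm. A picture is of the moment at which its call begins: read the wrist's pose just before it. camera_params takes no time and is no camera call.
A pose or a line that the arm cannot do raises ctrl.MotionError and nothing moves.
- ctrl.sign_off(): hands the job in; it is judged then, once.
Readings, each from a call of its own:
- ctrl.current_t(): time.
- ctrl.current_q(): joint angles.
- ctrl.current_dq(): joint speeds.
- ctrl.current_effort(): joint torques, N m.
- ctrl.current_tool_pos(): TCP position.
- ctrl.current_eef_rot(): TCP orientation.
- ctrl.current_contact_force(): force on the tool from outside, world axes, zero at the start.
- ctrl.current_wrist_torque(): the same for the moment, N m.
- ctrl.current_grip_width(): opening from 0.0 (shut) to 1.0 (fully open).
- ctrl.current_grasp_force(): force on a finger pad.
Only numpy, scipy, OpenCV 4.12 (cv2) and the standard library are available. Lean on these libraries where they do the work, as an engineer would, in place of code of your own. Each camera call takes 0.05 s, during which the arm holds its last target. There are 200 camera calls.

TASK

Tip the standing teal carton over, away from its barcode label, so that it lies flat on its back with the label up and entirely within the green outline on the grey mat; only then press the red record button fully down and let it go. Work with the fingertips only: never grip, lift or press hard on the carton, and leave the bottles, jar, other carton and pen where they are.

Things in the scene. Friction and masses are not known exactly. Their poses are not given: they have to be found in the camera images.
- carton: teal carton with a white band near its top, standing on the grey mat across the near line of the green outline: 45 (x) x 70 (y) x 120 mm (z, up), about 0.12 kg. Origin: centre of its underside. Its +x points into the outline, the way it must fall; the barcode label is on its -x face. Pushed near the top it tips about its far lower edge and falls by itself beyond 21 degrees; pushed low it slides.
- carton_mid (a point): the centre of the carton, 60 mm above its underside
- corner_a (a point): corner of the carton's label face: bottom, +y side (35 mm to +y of the middle)
- corner_b (a point): corner of the label face: bottom, -y side
- corner_c (a point): corner of the label face: top, +y side
- corner_d (a point): corner of the label face: top, -y side
- frame (a point): centre of the green rectangular outline on the fixed grey mat (300 x 180 mm, top at z = 0.002). The line is flat and 8 mm wide; its middle measures 178 mm along the frame's x by 128 mm along its y. x runs away from the carton's end, z up. The carton begins with its far face 15 to 35 mm inside the outline's near end line.
- record_top (a point): centre of the top of the red round push button, 30 mm across, on a fixed grey box 100 x 85 x 45 mm to the far left or far right of the mat. It is pressed straight down; travel 6 mm against a spring, about 5 N when fully down; it springs back.
- record (a joint): travel of the red button in m: 0 released, 0.006 fully down; it counts as pressed beyond 0.0045
- green_bottle: white bottle with a green cap, 52 mm across, 95 mm high, standing loose beside the mat on its +y side; origin at the centre of its underside; to be left alone
- white_jar: white jar with a white lid, 64 mm across, 85 mm high, standing loose beside the mat on its -y side; origin at the centre of its underside; to be left alone
- vial: amber vial, 36 mm across, 70 mm high, standing loose; origin at the centre of its underside; to be left alone
- orange_carton: white carton with an orange band, 40 x 65 x 110 mm, standing loose; origin at the centre of its underside; to be left alone
- marker: grey and black marker pen, 120 mm long, 13 mm thick, lying along its x; origin under its middle; to be left alone
Mind the look-alikes: they are no part of the job. Leave any blue look-alike of the carton alone.

How it is judged:
By the outcome, as a careful person would: the job done as asked, in the order asked, and still so for the second after the job is handed in, with the robot touching nothing.
It also fails if it takes over 38 s, if anything falls off the work surface, if the arm or the gripper's body presses on something with over 40 N, if the wrist force passes 120 N, or if a joint passes its speed limit or range.

## Working session

There is one attempt and no reset: what is moved stays moved. The work goes in short steps, each a Python script; the robot and the scene stay as the last script left them, time stands still between calls to the robot, and variables do not carry over. Pictures are saved under pics/ and viewed, at most 10 in all, crops included, and the job is handed in when it is done.

```bash
mkdir -p pics; cat > h.py <<'E'
import numpy as np, cv2
from bench import ctrl
def ray(name,u,v):
    p=ctrl.camera_params(name)
    K=np.array([[p['fx'],0,p['cx']],[0,p['fy'],p['cy']],[0,0,1.]])
    n=cv2.undistortPoints(np.array([[[u,v]]],float),K,np.array(p['D'],float)).ravel()
    T=np.array(p['pose']) if 'pose' in p else None
    if T is None:
        W=np.eye(4);W[:3,:3]=ctrl.current_eef_rot();W[:3,3]=ctrl.current_tool_pos();T=W@np.array(p['T_tool_cam'])
    return T[:3,3],T[:3,:3]@np.array([n[0],-n[1],-1.])
def onz(name,u,v,z):
    o,d=ray(name,u,v); return o+d*(z-o[2])/d[2]
def tri(a,b):
    A=np.zeros((3,3));r=np.zeros(3)
    for o,d in(a,b):
        d=d/np.linalg.norm(d);M=np.eye(3)-np.outer(d,d);A+=M;r+=M@o
    return np.linalg.solve(A,r)
E
python3 - <<'E'
from h import *
for n in("top","scene"):
    cv2.imwrite(f"pics/{n}0.png",ctrl.read_camera(n)); print(n,np.round(ctrl.camera_params(n)['pose'],3).tolist())
print(np.round(ctrl.current_eef_rot(),3).tolist())
E
```

```text
top [[-0.015, 0.996, -0.092, 0.426], [-1.0, -0.015, 0.006, 0.004], [0.004, 0.092, 0.996, 1.338], [0.0, 0.0, 0.0, 1.0]]
scene [[-0.389, -0.769, 0.507, 1.036], [0.921, -0.321, 0.22, 0.196], [-0.006, 0.553, 0.833, 0.919], [0.0, 0.0, 0.0, 1.0]]
[[-0.904, 0.427, -0.001], [0.427, 0.904, -0.001], [0.0, -0.001, -1.0]]
```

View pics/top0.png

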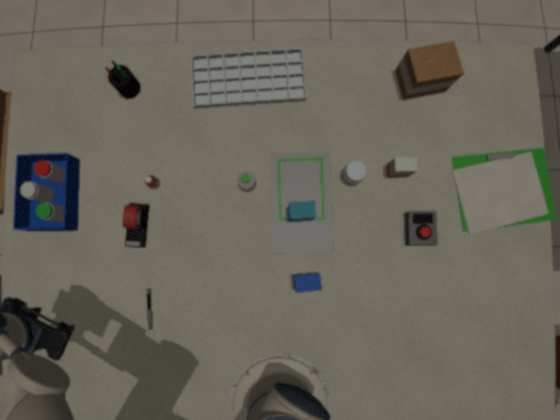

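View pics/scene0.png

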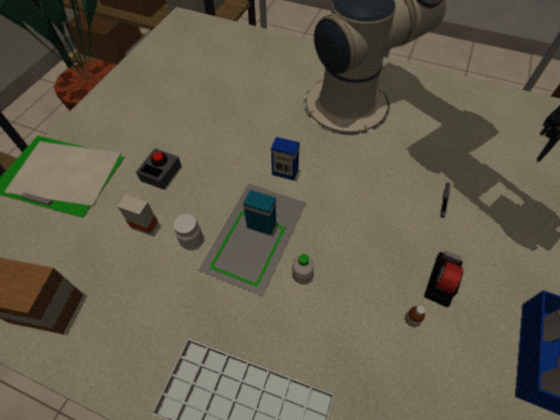

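The top view shows the teal carton at (302,210), straddling the near line of the outline, whose centre is at about (301,188). The blue look-alike is at (307,282). The record button is at (424,232) on the grey box. Other red things are the tape dispenser at (132,217) and the red cap at (43,168). I'll measure and take one close crop.

```bash
cat > m.py <<'E'
from h import *
def big(mask,roi):
    m=np.zeros_like(mask);x0,y0,x1,y1=roi;m[y0:y1,x0:x1]=mask[y0:y1,x0:x1]
    c,_=cv2.findContours(m,cv2.RETR_EXTERNAL,cv2.CHAIN_APPROX_NONE);return max(c,key=cv2.contourArea)
def rect(pts):
    c,s,a=cv2.minAreaRect((np.array(pts)*1000).astype(np.float32)); return np.round(c,1),np.round(s,1),round(a,2)
E
python3 - <<'E'
from m import *
t=ctrl.read_camera("top");s=ctrl.read_camera("scene")
ht=cv2.cvtColor(t,cv2.COLOR_BGR2HSV);hs=cv2.cvtColor(s,cv2.COLOR_BGR2HSV)
g=cv2.inRange(ht,(45,120,60),(75,255,255));c=np.argwhere(g[145:240,268:335])+[145,268]
P=[onz("top",x,y,.002)[:2] for y,x in c];print("green",len(P),rect(P))
gs=cv2.inRange(hs,(45,120,60),(75,255,255));c=np.argwhere(gs[195:300,200:287])+[195,200]
P=[onz("scene",x,y,.002)[:2] for y,x in c];print("green scene",len(P),rect(P))
te=cv2.inRange(ht,(82,90,30),(100,255,255));k=big(te,(275,190,330,240))
P=[onz("top",*p[0],.122)[:2] for p in k];print("teal",cv2.boundingRect(k),rect(P))
k=big(te*0+cv2.inRange(ht,(105,120,40),(125,255,255)),(280,260,340,310));print("blue",rect([onz("top",*p[0],.12)[:2] for p in k]))
for n,h,roi in(("top",ht,(405,215,445,250)),("scene",hs,(140,145,180,175))):
    r=cv2.inRange(h,(0,150,60),(8,255,255))|cv2.inRange(h,(172,150,60),(180,255,255));k=big(r,roi);(u,v),w,a=cv2.minAreaRect(k);print("red",n,u,v,w,onz(n,u,v,.055))
    globals()[n]=ray(n,u,v)
print("tri",tri(top,scene))
a=cv2.resize(t[145:300,265:345],None,fx=3.8,fy=3.8,interpolation=2);b=cv2.resize(s[170:290,200:310],None,fx=4,fy=4,interpolation=2)
im=np.zeros((600,760,3),np.uint8);im[:a.shape[0],:a.shape[1]]=a;im[:b.shape[0],310:310+b.shape[1]]=b;cv2.imwrite("pics/crop1.png",im)
E
```

```text
green 34 (array([623.8, -71.7]), array([128.7, 178.9]), 89.95)
green scene 539 (array([623.9, -73.5]), array([186.6, 136.1]), 0.09)
teal (289, 202, 26, 18) (array([547. , -65.8]), array([67.2, 45.8]), 89.2)
blue (array([355.4, -76.6]), array([42.6, 67.5]), 4.61)
red top 425.0 231.5 (11.0, 10.0) [ 0.48826925 -0.42246197  0.055     ]
red scene 157.0 156.0 (8.0, 10.0) [ 0.48258879 -0.42892702  0.055     ]
tri [ 0.48845156 -0.42047547  0.06473508]
```

View pics/crop1.png

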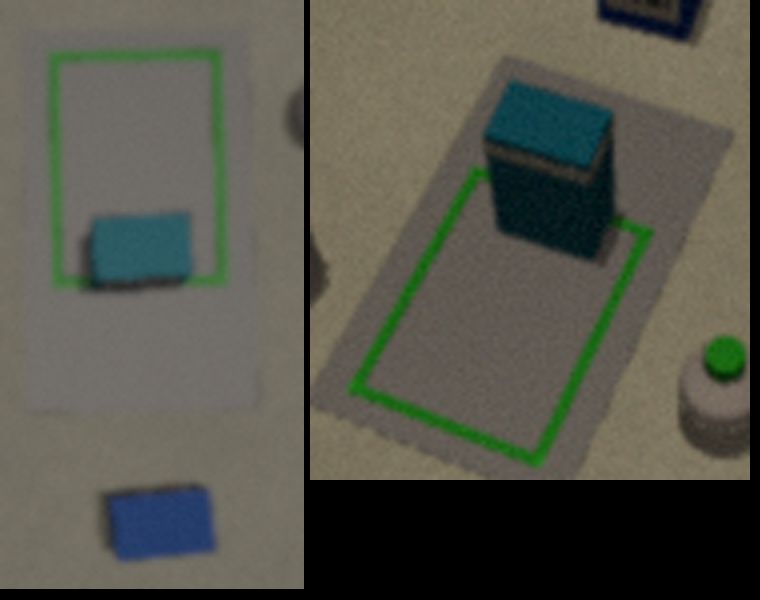

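The crop shows the teal carton with its white band, straddling the near line at crop position (140,248), with far face about 34 mm inside. The outline is aligned with x. The blue box at (160,522) is the decoy. Tipping about the far edge should land the carton at x≈0.57–0.69, inside the outline (0.539–0.709).

```bash
python3 - <<'E'
from m import *
R=np.array([[-1,0,0],[0,1,0],[0,0,-1.]])
print(ctrl.current_t())
ctrl.command_gripper(0.3)
ctrl.goto([.468,-.067,.215],R);print(ctrl.current_t(),ctrl.current_q())
ctrl.move_l([.468,-.067,.110],.12)
ctrl.move_l([.500,-.067,.110],.08)
print(ctrl.current_t(),ctrl.current_tool_pos(),ctrl.current_contact_force())
ctrl.move_l([.535,-.067,.110],.04)
print(ctrl.current_t(),ctrl.current_contact_force())
t=ctrl.read_camera("top");s=ctrl.read_camera("scene")
cv2.imwrite("pics/mid.png",np.hstack([cv2.resize(s[160:300,190:310],None,fx=3,fy=3),cv2.resize(t[150:290,260:350],None,fx=3,fy=3)]))
E
```

```text
0.2
3.6167 [-1.53330952e+01  1.60120462e+01  9.77137631e+01  7.54744412e-03
  6.62765135e+01 -1.05361817e+02]
5.1917 [ 0.49975422 -0.06690721  0.10997734] [0.81151365 0.6803452  0.95290613]
6.2167 [ 0.13204986  0.66815455 -0.01218634]
```

View pics/mid.png

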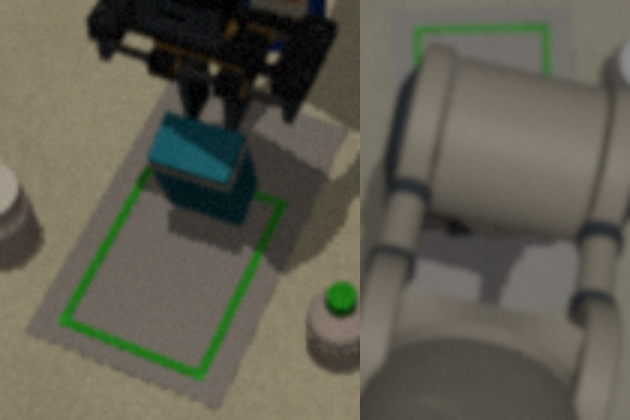

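The carton at crop (200,165) is tilting cleanly. Its far lower edge is still where it was, so it hasn't slid, and I'll carry on.

```bash
python3 - <<'E'
from m import *
ctrl.move_l([.558,-.067,.110],.04)
ctrl.sleep(.4);print(ctrl.current_t(),ctrl.current_contact_force())
ctrl.move_l([.50,-.067,.115],.12)
ctrl.move_l([.47,-.067,.20],.15)
s=ctrl.read_camera("scene");print(ctrl.current_t())
hs=cv2.cvtColor(s,cv2.COLOR_BGR2HSV)
cv2.imwrite("pics/after.png",cv2.resize(s[140:300,190:340],None,fx=3.7,fy=3.7))
gs=cv2.inRange(hs,(45,120,60),(75,255,255));c=np.argwhere(gs[195:300,200:287])+[195,200]
print("green scene",rect([onz("scene",x,y,.002)[:2] for y,x in c]))
k=big(cv2.inRange(hs,(82,90,60),(100,255,255)),(200,180,300,300));print(cv2.boundingRect(k),rect([onz("scene",*p[0],.047)[:2] for p in k]))
E
```

```text
7.4417 [0.26204964 1.08672537 0.09505739]
8.875
green scene (array([623.9, -73.5]), array([185.5, 136.1]), 0.09)
(231, 221, 38, 39) (array([623.1, -65.5]), array([95.8, 68.4]), 2.2)
```

View pics/after.png

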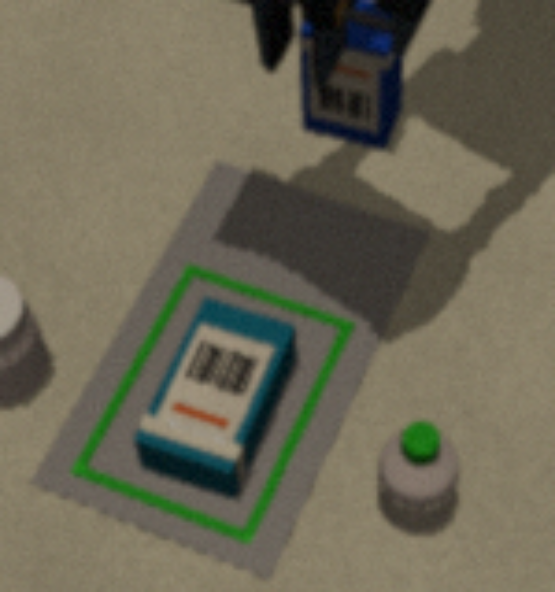

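The carton lies flat with the label up at crop (215,395), with clear margins to the green line on all sides. Next is the button.

```bash
python3 - <<'E'
from m import *
R=np.array([[-1,0,0],[0,1,0],[0,0,-1.]])
ctrl.command_gripper(0)
ctrl.goto([.488,-.421,.15],R)
ctrl.move_l([.488,-.421,.085],.1)
ctrl.sleep(.3);f0=ctrl.current_contact_force();print(ctrl.current_t(),f0)
z=.085
c=ctrl.move_l([.488,-.421,.035],.025,contact_N=2.5)
print(c,ctrl.current_t(),ctrl.current_tool_pos(),ctrl.current_contact_force())
s=ctrl.read_camera("scene");cv2.imwrite("pics/btn.png",cv2.resize(s[110:230,90:230],None,fx=4,fy=4))
E
```

```text
11.8833 [-0.18366282  0.12366906 -0.20860444]
True 12.8917 [ 0.48789832 -0.42090445  0.06339855] [-0.14406207 -1.00285885  3.41701632]
```

View pics/btn.png

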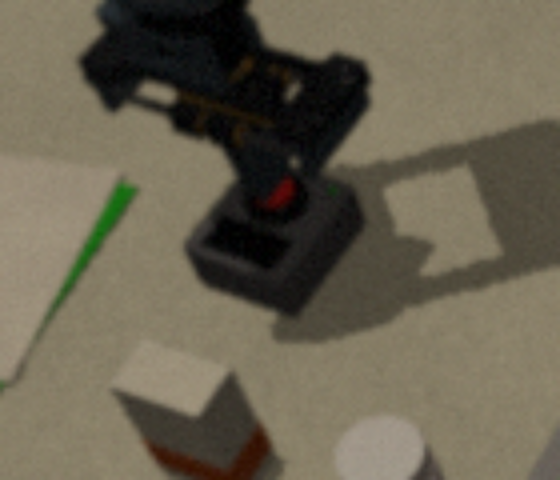

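The fingertips are on the red button at crop (275,192), and contact came at z≈0.063. I'll press to the end stop, release, and check.

```bash
python3 - <<'E'
from m import *
c=ctrl.move_l([.488,-.421,.052],.015,contact_N=8)
ctrl.sleep(.3);print(c,ctrl.current_t(),ctrl.current_tool_pos(),ctrl.current_contact_force())
ctrl.move_l([.488,-.421,.16],.08)
ctrl.sleep(.3);print(ctrl.current_t(),ctrl.current_contact_force())
s=ctrl.read_camera("scene");cv2.imwrite("pics/end.png",s)
E
```

```text
True 13.6333 [ 0.48793878 -0.42089796  0.06118801] [-1.92506971  1.41924598 11.42211287]
15.325 [1.09275665 0.16498099 1.11785531]
```

View pics/end.png

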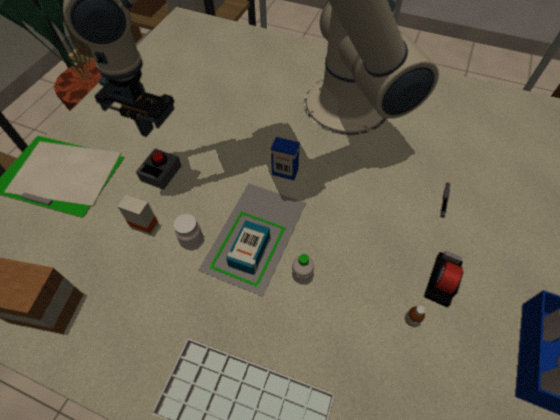

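The carton sits inside the outline at (248,247), the button at (158,157) has sprung back up, and nothing else has moved. The stop at z=0.061 was hard, so I'll look through the wrist camera to rule out having landed on a collar.

```bash
python3 - <<'E'
from m import *
p=ctrl.camera_params("wrist")
print(np.round(np.array(p['T_tool_cam']),3).tolist())
w=ctrl.read_camera("wrist");cv2.imwrite("pics/w.png",w)
r=cv2.cvtColor(w,cv2.COLOR_BGR2HSV);r=cv2.inRange(r,(0,150,50),(8,255,255))|cv2.inRange(r,(172,150,50),(180,255,255))
k=big(r,(0,0,560,420));print(cv2.boundingRect(k),cv2.minAreaRect(k))
for z in(.055,.061,.067):print(z,[onz("wrist",*q,z)[:2].round(4).tolist() for q in cv2.boxPoints(cv2.minAreaRect(k))])
E
```

```text
[[0.001, 0.965, 0.263, 0.075], [1.0, -0.001, 0.0, 0.001], [0.0, 0.263, -0.965, -0.171], [0.0, 0.0, 0.0, 1.0]]
(257, 192, 35, 36) ((274.29998779296875, 209.39999389648438), (33.98823165893555, 34.435447692871094), 26.56505012512207)
0.055 [[0.4973, -0.4389], [0.469, -0.4249], [0.4828, -0.3979], [0.5118, -0.4114]]
0.061 [[0.4955, -0.4385], [0.4678, -0.4248], [0.4813, -0.3984], [0.5096, -0.4116]]
0.067 [[0.4936, -0.4381], [0.4666, -0.4247], [0.4798, -0.3989], [0.5075, -0.4117]]
```

View pics/w.png

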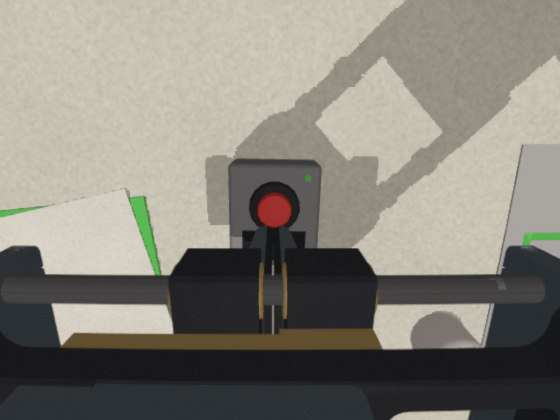

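The wrist view shows the button at (274,210). Its apparent size of 30 mm matches a released top at z≈0.067, so the stop at 0.061 was the full 6 mm of travel, with 11 N on the end stop. I'm handing in.

```bash
python3 -c "
from bench import ctrl
print(ctrl.sign_off(),ctrl.current_t())"
```

```text
the job is handed in; nothing more can be done
the job is handed in; nothing more can be done
```

The carton lies flat on its back, label up and inside the green outline; the red button was then pressed to its stop and released, nothing else was seen to move, and the job is handed in.

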